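# Zero a coffee grinder: coarse collar to its mark, fine dial until the burrs just rub

## Robot

A 6-joint arm with a two-finger parallel gripper is mounted at the origin on a cart in front of the work surface, level with it; the furniture and walls round the work are solid. World frame = base frame: x ahead of the robot, y to its left, z up, the work surface at z = 0. Lengths are in mm, angles in rad, forces in N, time in s.
With the tool pointing down it reaches from about 300 to 775 mm from the base axis. Payload 14.6 kg.
Tool frame: the origin (TCP) lies at the very end of the fingers, on their centre line; the grasp point (between the pads) lies 19 mm behind it; z points along the fingers, y is the line along which they close (so a half turn about z gives the same grasp; the last joint's range is limited). The gripper opens to 94 mm and grips with 3 to 60 N. Pads are 16 mm wide; open, the fingers measure 119 mm over their backs; the gripper's body (75 mm by 177 mm) begins 78 mm behind the grasp point.
Start: joints at [-1.246, 0.3, 1.521, -0, 1.321, -0.067], TCP at [210.011, -508.315, 205.446] pointing down, gripper open.
Joint ranges: [-3.03, 3.03], [-0.79, 2.21], [0.23, 2.52], [-1.04, 4.18], [0, 3.07], [-2.55, 2.55]. Speed limits (rad/s): [2.22, 2.22, 2.57, 3.14, 3.14, 3.14].

## Interface

Orientations are given as [roll, pitch, yaw] about the fixed x, y, z axes, in that order (R = Rz(yaw) Ry(pitch) Rx(roll)).
In Python, from cell import manip, camera, get_calibration gives the robot as it stands.
- The arm moves only by the tool arm_command, never from a script. Its argument "targets" is a list of rows, each an object of numbers: "hand": the opening, from -1 (shut) to 1 (fully open), so that 0 is half open; "x", "y", "z": the shift along the tool's x, y, z in m; "yaw": the turn about the tool's z in rad. In form: [{"hand": .., "x": .., "y": .., "z": .., "yaw": ..}, ...]. A call has 1 to 10 rows; each row shifts and turns the commanded pose from where the row before left it, along the tool's axes as they then stand; what a row does not reach is not made up. A row lasts 1/10 s, in which the tool goes at most 50 mm and 8.59 degrees, less where a joint would pass 70% of its speed; a pose out of reach is approached as far as the arm can. A call is refused whole if a number of a shift passes 0.05 or a number of a turn 0.15, either way. A call with a gripper value outside its range is refused whole. The fingers move at their own pace and stop on an object; "newtons" is the grip in N (left out, the last holds). Time passes only in rows, so rows that do not move let the fingers close. It gives the time, the measured TCP pose, the force, the opening and the grip force at its end, in the units of the state.
- manip.read_state(): the state, without advancing time (a new reading comes with each control period).
- camera(name): name is "side" or "top" or "wrist"; returns the picture (384x512x3 uint8, red, green, blue); there is no depth.
- get_calibration(name): a dict with "K" (3x3 intrinsics, pixels), "dist_coeffs" ([k1, k2, p1, p2, k3] as OpenCV has them; the pictures are not rectified), "cam_to_world" (4x4, takes a point from camera to world coordinates). Camera axes: x right, y up, looking along -z (the intrinsics and any distortion apply to the point x, -y, -z); pixel columns grow to the right and rows downward; lengths in mm; the calibration is good to about 2 mm. A picture is of the moment at which its call begins: read the wrist's pose just before it. get_calibration takes no time and is no camera call; for the wrist camera it gives the pose at the moment of the call.
- manip.sign_off(): hands the job in; it is judged then, once.
The state is a dict: "clock": time; "joints": joint angles; "qd": joint speeds; "effort": joint torques, N m; "eef_pos": TCP position; "eef_rot": TCP orientation; "wrist_force": force on the tool from outside, world axes, zero at the start; "moment": the same for the moment, N m; "finger_gap": finger opening in mm; "finger_force": force on a finger pad.
Only numpy, scipy, OpenCV 4.12 (cv2) and the standard library are available. Lean on these libraries where they do the work, as an engineer would, in place of code of your own. Each camera call takes 0.05 s, during which the arm holds its last target. There are 200 camera calls.

## Task

The coffee grinder's burrs have just been cleaned and refitted, so set its zero: first turn the wide coarse collar clockwise until its white line stands at the red mark on the grinding head, then turn the small fine dial on top of it clockwise until you feel the burrs just begin to rub. Leave them so, touching lightly and never screwed hard together, with the collar still on its mark. Do not knock the dosing cup, the mug or the sugar jar.

Things in the scene. Friction and masses are not known exactly. Their poses are not given: they have to be found in the camera images.
- grinder: Fixed dark coffee grinder, 225 deep (x) x 122 x 204 mm high. Origin under its base's middle; x axis points from the round grinding head (front) to motor column and hopper (rear). Vertical adjuster axis at x -45 mm, y 0. On it from below: head, radius 47, flat top at z 138; collar z 145 to 175; fine dial z 178 to 204. Hopper, radius 38, 112 mm behind the axis, reaches z 204
- collar (a joint): Coarse collar angle, rad: 0 = white line at the red mark, negative = open; grows clockwise seen from above, which closes the burrs by 3.5 mm per rad (it raises the lower one). Starts at -1.9 to -0.7; stops at -2.4 and 0.5. Stiff, 0.3 N m; stays where it is left. Dark steel, ribbed, 63 mm across, 30 mm tall; does not rise or sink
- collar_grip (a point): On the adjuster axis at mid-height of the collar, 15 mm over its underside, 22 mm over the head's flat top
- collar_line (a point): The white line's point on the collar's rim, 31.5 mm from the axis at mid-height; the line goes on over the collar's top
- zero_mark (a point): The red mark on the head's flat top, at the front, 40 mm from the adjuster axis; the other marks there are white
- fine_dial (a joint): Fine dial angle against the collar (it sits on it and is carried round by it), rad: grows clockwise seen from above, closing the burrs 1.5 mm per rad. Starts at 0 to 0.3; stops at -0.1 and 4.5. Light, 0.05 N m, until the burrs rub. With the collar at its mark they meet between 0.5 and 3.2 rad, by wear: it can only be felt. Aluminium, ribbed, 33 mm across, 26 mm tall
- fine_grip (a point): On the adjuster axis at mid-height of the fine dial, 12.5 mm over its underside, 15.5 mm over the collar's flat top. Leaning on the dial (pushing it down) also presses the burrs together a little, and that goes when it is let go
- upper_burr: Upper burr, out of sight in the head; hangs on the fine dial's spindle, turns with it. Origin on the axis in its lower face. Past the first touch the burrs press about 80 N more per rad of the dial and drag on it: at rest after a small slow turn some 0.01 to 0.02 N m are felt in the wrist per N between the burrs, more while turning
- burr_carrier: Carrier of the lower burr, out of sight in the head, raised by the collar. Origin on the axis, level with the upper burr's face when both knobs read 0. The lower burr's teeth stand 1.3 to 4.2 mm below this point, depending on wear, which is not measured
- dosing_cup: Steel dosing cup, 56 mm across, 40 mm tall, standing under the grinder's chute on its base. Origin under its middle. Leave alone
- mug: Green and grey mug, 82 x 119 x 100 mm, on one side of the grinder. Origin under its middle. Leave alone
- sugar_jar: Purple sugar jar with a wooden lid, 70 mm across, 90 mm tall, on the grinder's other side. Origin under its middle. Leave alone

How it is judged:
By the outcome, as a careful person would: the job done as asked, in the order asked, and still so for the second after the job is handed in, with the robot touching nothing.
It also fails if it takes over 69 s, if anything falls off the work surface, if the arm or the gripper's body presses on something with over 40 N, if the wrist force passes 120 N, or if a joint passes its speed limit or range.

## Working session

There is one attempt and no reset: what is moved stays moved. The work goes in short steps, Python scripts to look and compute and a tool call to move; the robot and the scene stay as the last step left them, time stands still between calls to the robot, and variables do not carry over. Pictures are saved under pics/ and viewed, at most 10 in all, crops included, and the job is handed in when it is done.

Besides the shell and the picture viewer there is one more tool, called after "Emit:" as a command line: name --argument value ..., lists and objects as JSON in quotes. arm_command: Moves the arm, as the interface text tells. Its arguments: {"type":"object","properties":{"targets":{"type":"array"},"newtons":{"type":"number"}},"required":["targets"]}

```bash
mkdir -p pics; python3 - <<'E'
from cell import manip,camera,get_calibration
import cv2,json
for n in("top","side"):
    cv2.imwrite(f"pics/{n}0.png",camera(n)[:,:,::-1])
s=manip.read_state();print(s)
E
```

```text
{'clock': 0.1, 'joints': array([-1.24560120e+00,  3.00436170e-01,  1.52149469e+00, -1.68536239e-06,
        1.32067389e+00, -6.66163320e-02]), 'qd': array([-8.78635017e-04, -2.50803239e-03, -1.03874287e-03, -1.31717866e-03,
        7.98897287e-04,  7.32461079e-06]), 'effort': array([ 1.82773609e-03, -5.32642651e+01, -3.53283727e+01,  7.09915627e-02,
        2.34476512e-02, -4.50756488e-05]), 'eef_pos': array([ 209.94314518, -508.1168616 ,  204.94202584]), 'eef_rot': array([-3.14058269e+00, -6.57435565e-05,  3.91811843e-01]), 'wrist_force': array([-0.54206772,  0.32279923,  0.88080531]), 'moment': array([-0.03147676, -0.01705236, -0.03841908]), 'finger_force': 0.0, 'finger_gap': 94.11965696769722}
```

View pics/top0.png

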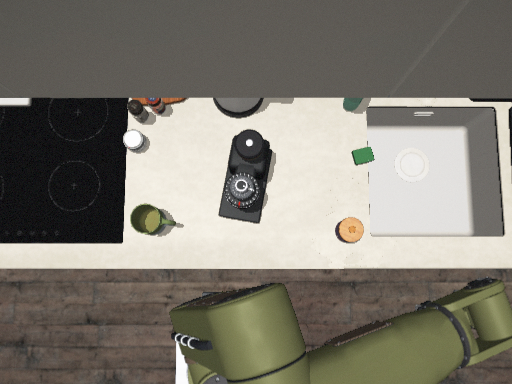

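View pics/side0.png

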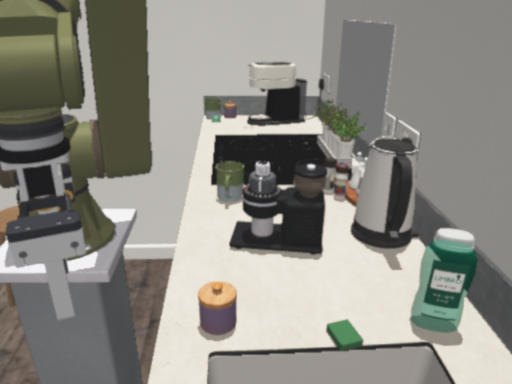

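The top view shows the dial at about (241,186), the hopper at (250,142), the jar at (350,230) and the mug at (150,220). I'll compute positions and take an enlarged crop.

```bash
cat > h.py <<'E'
import numpy as np,cv2
from cell import manip,camera,get_calibration
def ray(c,uv,z):
    K=np.array(c["K"],float);d=np.array(c["dist_coeffs"],float);T=np.array(c["cam_to_world"],float)
    p=cv2.undistortPoints(np.array([[uv]],float),K,d)[0,0]
    v=T[:3,:3]@np.array([p[0],-p[1],-1.]);o=T[:3,3]
    return o+v*(z-o[2])/v[2]
def proj(c,P):
    K=np.array(c["K"],float);d=np.array(c["dist_coeffs"],float);T=np.array(c["cam_to_world"],float)
    q=T[:3,:3].T@(np.array(P,float)-T[:3,3]);q=q*[1,-1,-1]
    return cv2.projectPoints(q.reshape(1,1,3),np.zeros(3),np.zeros(3),K,d)[0].ravel()
E
python3 - <<'E'
from h import *
c=get_calibration("top");np.set_printoptions(precision=1,suppress=True)
print(np.array(c["cam_to_world"]))
for n,uv,z in(("dial",(241,186),204),("hopper",(249.5,142.5),204),("jar",(350,230),90),("mug",(150,220),100),("corner",(220,217),10),("corner2",(259,222),10)):print(n,ray(c,uv,z))
im=cv2.imread("pics/top0.png")[120:235,195:295];cv2.imwrite("pics/crop1.png",cv2.resize(im,(500,575),interpolation=cv2.INTER_CUBIC))
E
```

```text
[[  -0.     1.    -0.1  305.8]
 [  -1.     0.     0.   -65.3]
 [   0.     0.1    1.  1378.4]
 [   0.     0.     0.     1. ]]
dial [493.2 -28.5 204. ]
hopper [605.9 -49.8 204. ]
jar [ 389.6 -323.9   90. ]
mug [416.1 222.  100. ]
corner [432.7  38.4  10. ]
corner2 [418.1 -75.3  10. ]
```

View pics/crop1.png

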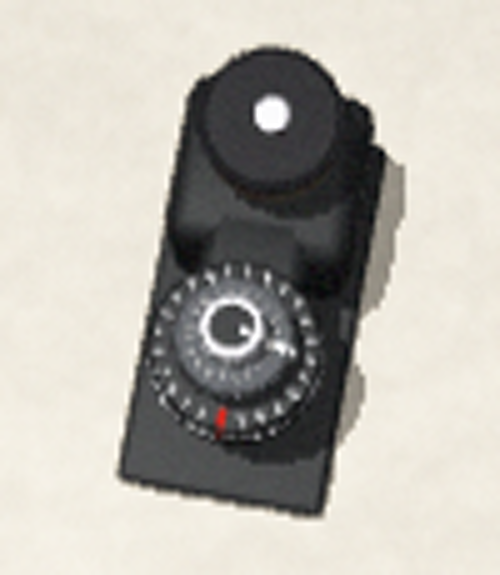

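The crop shows the dial centre at (231,326), the hopper centre at (271,115), the red mark at (222,421) and the white line near (285,350). That puts the axis near (493,-28) with grinder yaw about -0.19. The axis-to-hopper distance comes out at 115 mm against 112 given, so it holds. The collar needs roughly 1.3 rad clockwise.

Emit:
arm_command --targets '[{"z":-0.04},{"z":-0.04},{"x":0.0335,"y":-0.025},{"x":0.0335,"y":-0.025},{"x":0.0335,"y":-0.025},{"x":0.0335,"y":-0.025},{"x":0.0335,"y":-0.025},{"x":0.0335,"y":-0.025},{"x":0.0335,"y":-0.025},{"x":0.0335,"y":-0.025}]'

```text
schema error: expected keys hand, x, y, z, yaw
```

Emit:
arm_command --targets '[{"x":0.0335,"y":-0.025},{"x":0.0335,"y":-0.025},{"x":0.0335,"y":-0.025},{"x":0.0335,"y":-0.025},{"x":0.0335,"y":-0.025},{},{},{}]'

```text
schema error: expected keys hand, x, y, z, yaw
```

```bash
python3 - <<'E'
from h import *
np.set_printoptions(precision=3,suppress=True)
s=manip.read_state();c=get_calibration("wrist")
im=camera("wrist")[:,:,::-1]
cv2.imwrite("pics/w1.png",cv2.resize(im,(768,576),interpolation=cv2.INTER_CUBIC))
print(s["clock"],s["eef_pos"],s["eef_rot"],s["joints"],s["wrist_force"],s["moment"]);print(np.array(c["cam_to_world"]))
np.savez("w1.npz",K=c["K"],dist_coeffs=c["dist_coeffs"],cam_to_world=c["cam_to_world"])
E
```

```text
0.1 [ 209.943 -508.117  204.942] [-3.141 -0.     0.392] [-1.246  0.3    1.521 -0.     1.321 -0.067] [-0.542  0.323  0.881] [-0.031 -0.017 -0.038]
[[   0.383    0.889    0.252  283.509]
 [  -0.924    0.368    0.104 -478.226]
 [   0.      -0.272    0.962  382.964]
 [   0.       0.       0.       1.   ]]
```

View pics/w1.png

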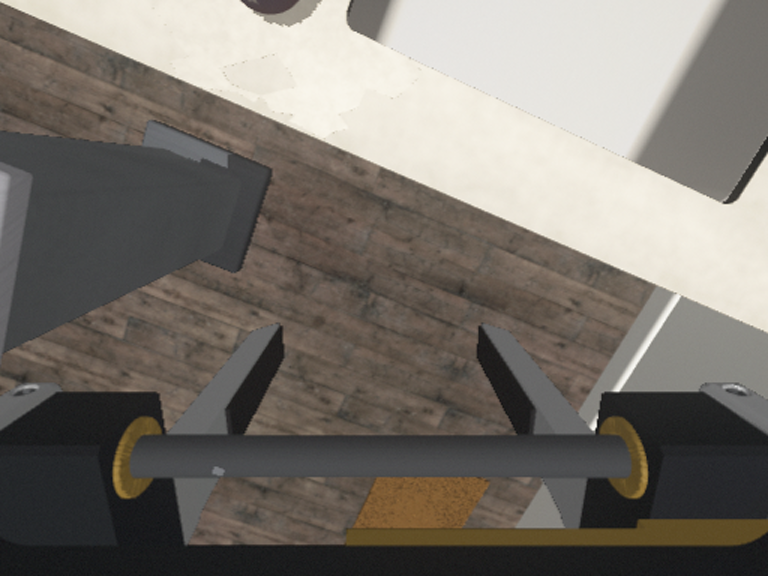

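The commands were refused because every row needs all the keys, so the arm has not moved. The wrist view shows the fingers in front, with their tips near rows 325-340. I'll resend with full rows.

Emit:
arm_command --targets '[{"hand":1,"x":0,"y":0,"z":-0.04,"yaw":0},{"hand":1,"x":0,"y":0,"z":-0.04,"yaw":0},{"hand":1,"x":0.0335,"y":-0.025,"z":0,"yaw":0},{"hand":1,"x":0.0335,"y":-0.025,"z":0,"yaw":0},{"hand":1,"x":0.0335,"y":-0.025,"z":0,"yaw":0},{"hand":1,"x":0.0335,"y":-0.025,"z":0,"yaw":0},{"hand":1,"x":0.0335,"y":-0.025,"z":0,"yaw":0},{"hand":1,"x":0.0335,"y":-0.025,"z":0,"yaw":0},{"hand":1,"x":0.0335,"y":-0.025,"z":0,"yaw":0},{"hand":1,"x":0.0335,"y":-0.025,"z":0,"yaw":0}]'

```text
clock: 1.15
eef_pos: [381.8, -219.5, 285.4]
eef_rot: [3.142, -0.0, 0.392]
wrist_force: [0.2, -0.7, 1.1]
finger_gap: 94.0
finger_force: 0.0
```

Emit:
arm_command --targets '[{"hand":1,"x":0.0335,"y":-0.025,"z":0,"yaw":0},{"hand":1,"x":0.0335,"y":-0.025,"z":0,"yaw":0},{"hand":1,"x":0.0335,"y":-0.025,"z":0,"yaw":0},{"hand":1,"x":0.0335,"y":-0.025,"z":0,"yaw":0},{"hand":1,"x":0,"y":0,"z":0,"yaw":0},{"hand":1,"x":0,"y":0,"z":0,"yaw":0},{"hand":1,"x":0,"y":0,"z":0,"yaw":0}]'

```text
clock: 1.85
eef_pos: [466.6, -78.2, 285.4]
eef_rot: [-3.142, 0.0, 0.391]
wrist_force: [-0.6, -0.5, 0.3]
finger_gap: 93.9
finger_force: 0.0
```

```bash
python3 - <<'E'
from h import *
np.set_printoptions(precision=3,suppress=True)
s=manip.read_state();c=get_calibration("wrist")
im=camera("wrist")[:,:,::-1]
cv2.imwrite("pics/w2.png",cv2.resize(im,(768,576),interpolation=cv2.INTER_CUBIC))
print(s["clock"],s["eef_pos"],s["eef_rot"],s["joints"],s["wrist_force"],s["moment"])
np.savez("w2.npz",K=c["K"],dist_coeffs=c["dist_coeffs"],cam_to_world=c["cam_to_world"])
E
```

```text
1.85 [466.612 -78.237 285.365] [-3.142  0.     0.391] [-0.243  0.074  1.604 -0.     1.465  0.936] [-0.631 -0.547  0.262] [-0.022  0.004  0.02 ]
```

View pics/w2.png

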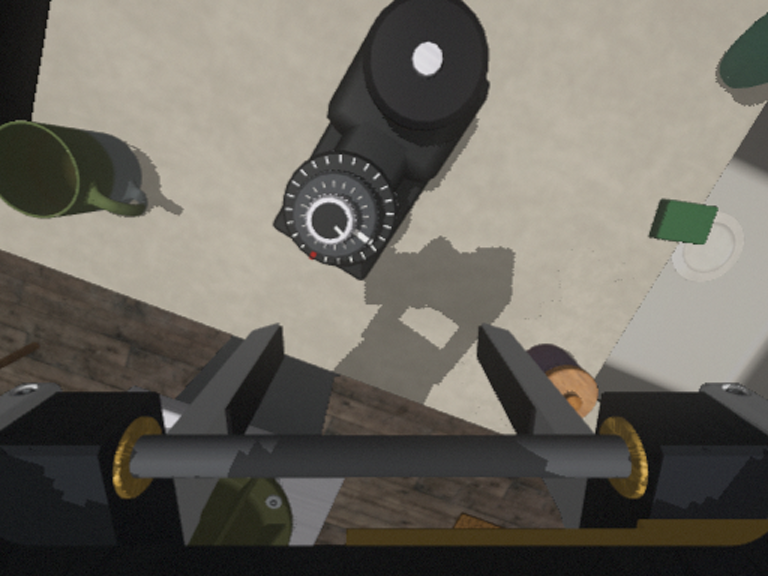

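The wrist view shows the dial's top centre at (330,220), the hopper knob at (428,58), the red mark at (313,256) and the white line on the collar top at about (362,239).

```bash
python3 - <<'E'
from h import *
np.set_printoptions(precision=3,suppress=True)
c=dict(np.load("w2.npz"));f=lambda u,v:((u+.5)/1.5-.5,(v+.5)/1.5-.5)
a=ray(c,f(330,220),204);r=ray(c,f(313,256),138);h=ray(c,f(428,58),208)
print(a,r,np.hypot(*(r-a)[:2]),h,np.hypot(*(h-a)[:2]))
g=np.arctan2(*(h-a)[1::-1]);gr=np.arctan2(*(a-r)[1::-1])
l=ray(c,f(362,239),175);la=np.arctan2(*(l-a)[1::-1])
print("yaw",g,gr,"line r",np.hypot(*(l-a)[:2]),"collar", [ (gg+np.pi-la+np.pi)%(2*np.pi)-np.pi for gg in (g,gr)])
im=cv2.imread("pics/w2.png")[130:290,250:430];cv2.imwrite("pics/w2c.png",cv2.resize(im,None,fx=3.5,fy=3.5,interpolation=cv2.INTER_CUBIC))
E
```

```text
[500.171 -30.29  204.   ] [456.822 -23.091 138.   ] 43.94275301763349 [608.456 -50.105 208.   ] 110.08307092443037
yaw -0.18098610305292667 -0.16456862676854628 line r 25.694715508465933 collar [np.float64(-1.4164483494492153), np.float64(-1.4000308731648357)]
```

View pics/w2c.png

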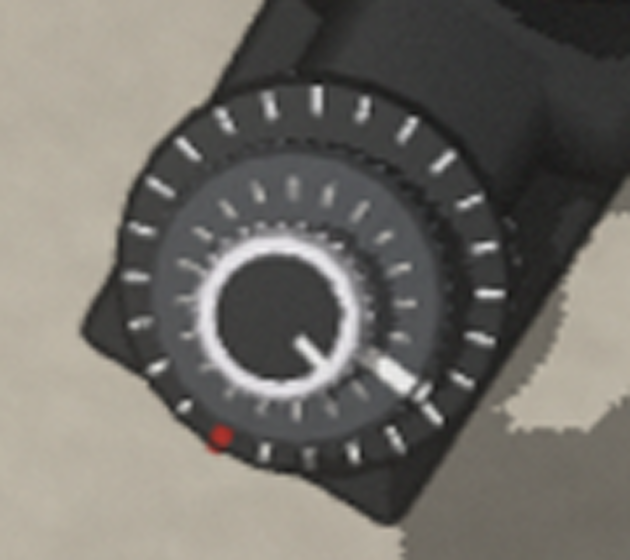

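The crop shows the thick white line centred at (397,375), the collar top centre at about (296,298), the head centre at about (312,279) and the red mark at (220,438). The collar is at about -1.42 rad. I take the axis as (498,-30), which agrees with the dial, hopper and mark estimates to within about 4 mm. I'll approach turned by half a turn, so the wrist camera ends on the front side.

Emit:
arm_command --targets '[{"hand":1,"x":0.0235,"y":-0.0165,"z":0,"yaw":0},{"hand":1,"x":0.0235,"y":-0.0165,"z":0,"yaw":0},{"hand":1,"x":0,"y":0,"z":0,"yaw":-0.14},{"hand":1,"x":0,"y":0,"z":0,"yaw":-0.14},{"hand":1,"x":0,"y":0,"z":0,"yaw":-0.14},{"hand":1,"x":0,"y":0,"z":0,"yaw":-0.14},{"hand":1,"x":0,"y":0,"z":0,"yaw":-0.14},{"hand":1,"x":0,"y":0,"z":0,"yaw":-0.14},{"hand":1,"x":0,"y":0,"z":0,"yaw":-0.14},{"hand":1,"x":0,"y":0,"z":0,"yaw":-0.14}]'

```text
clock: 2.9
eef_pos: [497.5, -30.3, 285.6]
eef_rot: [3.141, 0.0, 1.516]
wrist_force: [0.7, 0.4, -0.3]
finger_gap: 93.8
finger_force: 0.0
```

Emit:
arm_command --targets '[{"hand":1,"x":0,"y":0,"z":0,"yaw":-0.14},{"hand":1,"x":0,"y":0,"z":0,"yaw":-0.14},{"hand":1,"x":0,"y":0,"z":0,"yaw":-0.14},{"hand":1,"x":0,"y":0,"z":0,"yaw":-0.14},{"hand":1,"x":0,"y":0,"z":0,"yaw":-0.14},{"hand":1,"x":0,"y":0,"z":0,"yaw":-0.14},{"hand":1,"x":0,"y":0,"z":0,"yaw":-0.14},{"hand":1,"x":0,"y":0,"z":0,"yaw":-0.14},{"hand":1,"x":0,"y":0,"z":0,"yaw":-0.14},{"hand":1,"x":0,"y":0,"z":0,"yaw":-0.14}]'

```text
clock: 3.9
eef_pos: [497.5, -30.3, 285.6]
eef_rot: [-3.142, 0.0, 2.916]
wrist_force: [-0.1, -0.4, -0.1]
finger_gap: 93.8
finger_force: 0.0
```

Emit:
arm_command --targets '[{"hand":1,"x":0,"y":0,"z":0,"yaw":-0.14},{"hand":1,"x":0,"y":0,"z":0,"yaw":-0.14},{"hand":1,"x":0,"y":0,"z":0,"yaw":-0.14},{"hand":1,"x":0,"y":0,"z":0,"yaw":-0.14},{"hand":1,"x":0,"y":0,"z":0,"yaw":-0.14},{"hand":1,"x":0,"y":0,"z":0,"yaw":-0.14},{"hand":1,"x":0,"y":0,"z":0,"yaw":0},{"hand":1,"x":0,"y":0,"z":0,"yaw":0},{"hand":1,"x":0,"y":0,"z":0,"yaw":0}]'

```text
clock: 4.8
eef_pos: [497.7, -29.5, 285.5]
eef_rot: [-3.142, 0.0, -2.535]
wrist_force: [-1.1, 0.5, -0.2]
finger_gap: 94.0
finger_force: 0.0
```

```bash
python3 - <<'E'
from h import *
np.set_printoptions(precision=3,suppress=True)
s=manip.read_state();c=get_calibration("wrist")
im=camera("wrist")[:,:,::-1]
cv2.imwrite("pics/w3.png",cv2.resize(im,(768,576),interpolation=cv2.INTER_CUBIC))
print(s["clock"],s["eef_pos"],s["eef_rot"],s["joints"],s["wrist_force"],s["moment"])
for g in(0,1.5,-3): print(g,(proj(c,(498,-30+g,204))+.5)*1.5)
np.savez("w3.npz",K=c["K"],dist_coeffs=c["dist_coeffs"],cam_to_world=c["cam_to_world"])
E
```

```text
4.8 [497.729 -29.502 285.498] [-3.142  0.    -2.535] [-0.133  0.133  1.539 -0.     1.47  -2.31 ] [-1.106  0.492 -0.155] [ 0.097 -0.129 -0.027]
0 [380.535 293.684]
1.5 [382.351 294.891]
-3 [376.895 291.262]
```

View pics/w3.png

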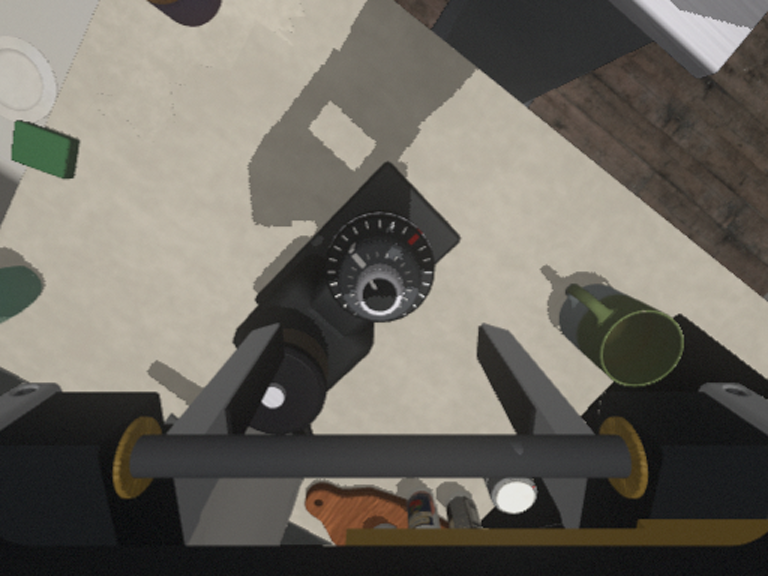

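The dial centre shows at (381,293), which matches the predicted axis position to within 1 mm. I'll narrow the fingers to about 76 mm so they stay clear of the column, then go down to the collar.

Emit:
arm_command --targets '[{"hand":0.62,"x":0,"y":0,"z":0,"yaw":0.14},{"hand":0.62,"x":0,"y":0,"z":0.02,"yaw":0},{"hand":0.62,"x":0,"y":0,"z":0.02,"yaw":0},{"hand":0.62,"x":0,"y":0,"z":0.01,"yaw":0},{"hand":0.62,"x":0,"y":0,"z":0,"yaw":0}]'

```text
clock: 5.35
eef_pos: [497.4, -29.1, 234.5]
eef_rot: [3.14, -0.002, -2.672]
wrist_force: [-1.5, -0.3, -0.3]
finger_gap: 76.3
finger_force: 0.0
```

Emit:
arm_command --targets '[{"hand":0.62,"x":0,"y":0,"z":0.02,"yaw":0},{"hand":0.62,"x":0,"y":0,"z":0.02,"yaw":0},{"hand":0.62,"x":0,"y":0,"z":0.02,"yaw":0},{"hand":0.62,"x":0,"y":0,"z":0.015,"yaw":0},{"hand":0.62,"x":0,"y":0,"z":0.01,"yaw":0},{"hand":0.62,"x":0,"y":0,"z":0.006,"yaw":0},{"hand":0.62,"x":0,"y":0,"z":0,"yaw":0}]'

```text
clock: 6.05
eef_pos: [497.9, -29.1, 144.5]
eef_rot: [3.141, -0.0, -2.672]
wrist_force: [0.1, 0.4, -0.1]
finger_gap: 75.8
finger_force: 0.0
```

Emit:
arm_command --targets '[{"hand":0.2,"x":0,"y":0,"z":0,"yaw":0},{"hand":0.2,"x":0,"y":0,"z":0,"yaw":0},{"hand":0.2,"x":0,"y":0,"z":0,"yaw":0},{"hand":0.2,"x":0,"y":0,"z":0,"yaw":0},{"hand":0.2,"x":0,"y":0,"z":0,"yaw":0},{"hand":0.2,"x":0,"y":0,"z":0,"yaw":0}]' --newtons 35

```text
clock: 6.65
eef_pos: [498.4, -29.4, 145.2]
eef_rot: [-3.14, 0.001, -2.672]
wrist_force: [1.9, -5.3, 6.1]
finger_gap: 62.8
finger_force: 35.0
```

```bash
python3 -c "
from h import *
s=manip.read_state()
for k in('clock','eef_pos','eef_rot','wrist_force','moment','finger_gap','finger_force'):print(k,s[k])"
```

```text
clock 6.65
eef_pos [498.35480371 -29.43882634 145.1773325 ]
eef_rot [-3.14022914e+00  1.22277794e-03 -2.67153935e+00]
wrist_force [ 1.88188632 -5.29154329  6.06759622]
moment [-0.79507524 -0.47355542 -0.12636567]
finger_gap 62.81167072435731
finger_force 35.0014628644567
```

Gripped at 62.8 mm against the collar's 63. I'll turn 1.3 rad clockwise.

Emit:
arm_command --targets '[{"hand":0.2,"x":0,"y":0,"z":0,"yaw":0.1},{"hand":0.2,"x":0,"y":0,"z":0,"yaw":0.1},{"hand":0.2,"x":0,"y":0,"z":0,"yaw":0.1},{"hand":0.2,"x":0,"y":0,"z":0,"yaw":0.1},{"hand":0.2,"x":0,"y":0,"z":0,"yaw":0.1}]'

```text
clock: 7.15
eef_pos: [498.3, -29.0, 145.2]
eef_rot: [-3.142, 0.001, 3.108]
wrist_force: [1.1, -1.3, 6.1]
finger_gap: 62.8
finger_force: 35.0
```

Emit:
arm_command --targets '[{"hand":0.2,"x":0,"y":0,"z":0,"yaw":0.1},{"hand":0.2,"x":0,"y":0,"z":0,"yaw":0.1},{"hand":0.2,"x":0,"y":0,"z":0,"yaw":0.1},{"hand":0.2,"x":0,"y":0,"z":0,"yaw":0.1},{"hand":0.2,"x":0,"y":0,"z":0,"yaw":0.1},{"hand":0.2,"x":0,"y":0,"z":0,"yaw":0.1},{"hand":0.2,"x":0,"y":0,"z":0,"yaw":0.1},{"hand":0.2,"x":0,"y":0,"z":0,"yaw":0.1},{"hand":0.2,"x":0,"y":0,"z":0,"yaw":0}]'

```text
clock: 8.05
eef_pos: [498.6, -28.4, 145.2]
eef_rot: [3.139, 0.001, 2.309]
wrist_force: [4.5, 3.4, 5.3]
finger_gap: 62.5
finger_force: 35.0
```

```bash
python3 - <<'E'
from h import *
np.set_printoptions(precision=3,suppress=True)
s=manip.read_state();c=get_calibration("wrist")
im=camera("wrist")[:,:,::-1]
np.savez("w4.npz",K=c["K"],dist_coeffs=c["dist_coeffs"],cam_to_world=c["cam_to_world"])
cv2.imwrite("pics/w4.png",im)
p=proj(c,(498,-30,175));print(p)
u,v=int(p[0]),int(p[1]);x0,y0=max(0,u-90),max(0,v-90)
cr=im[y0:y0+145,x0:x0+190];print(x0,y0)
cv2.imwrite("pics/w4c.png",cv2.resize(cr,None,fx=4,fy=4,interpolation=cv2.INTER_CUBIC))
for k in('clock','eef_pos','eef_rot','wrist_force','moment','finger_gap'):print(k,s[k])
E
```

```text
[250.723 248.263]
160 158
clock 8.05
eef_pos [498.584 -28.423 145.179]
eef_rot [3.139 0.001 2.309]
wrist_force [4.467 3.355 5.266]
moment [ 0.432 -0.751 -0.278]
finger_gap 62.54387892504704
```

View pics/w4c.png

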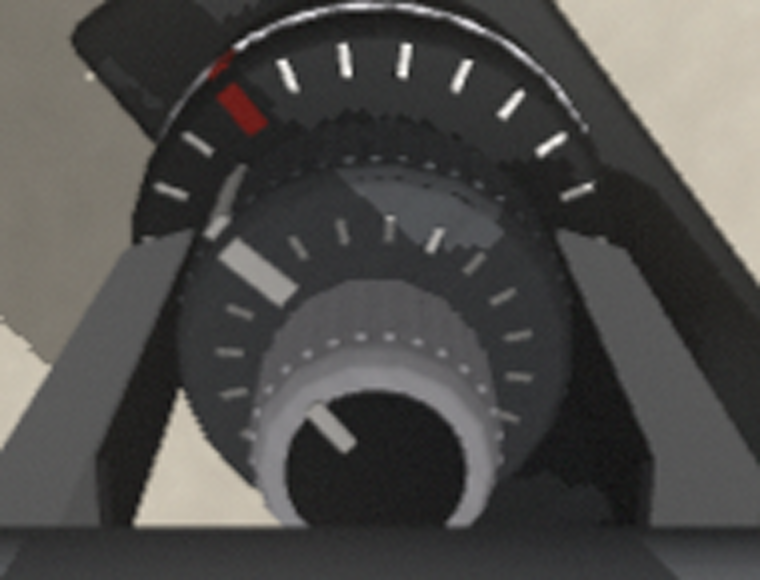

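The crop clearly shows the red mark centred at (242,110), head ticks on both sides of it, and the white line on the collar top from (232,245) to (288,297). I'll fit the centres from the tick circles.

```bash
cat > ang.py <<'E'
from h import *
from scipy.optimize import least_squares
def ang(c,x0,y0,ht,ct,red,line,s=4):
    f=lambda p,z:ray(c,((p[0]+.5)/s-.5+x0,(p[1]+.5)/s-.5+y0),z)[:2]
    fit=lambda P:least_squares(lambda q:np.hypot(*(P-q[:2]).T)-q[2],[498,-30,30]).x
    H=fit(np.array([f(p,138) for p in ht]));C=fit(np.array([f(p,175) for p in ct]))
    r=f(red,138)-H[:2];l=np.array([f(p,175) for p in line])
    ar=np.arctan2(r[1],r[0])
    print("head",H,"collar",C,"red ang",ar,"r",np.hypot(*r))
    for p in l:
        d=p-C[:2];a=np.arctan2(d[1],d[0]);print("line r",np.hypot(*d),"collar",ar-a)
E
python3 - <<'E'
from ang import *
np.set_printoptions(precision=3,suppress=True)
c=dict(np.load("w4.npz"))
ht=[(198,145),(242,110),(290,75),(346,60),(404,60),(461,75),(511,104),(551,145),(577,191),(171,190)]
ct=[(301,247),(342,232),(390,228),(436,240),(474,263),(503,297),(517,335),(239,311),(230,352)]
ang(c,160,158,ht,ct,(242,110),[(232,245),(260,271),(288,297)])
E
```

```text
head [499.677 -29.256  40.262] collar [499.331 -29.078  22.34 ] red ang 2.9670370586390096 r 39.17361664936455
line r 28.954987441045503 collar -0.16787543487284706
line r 23.14238249487876 collar 6.101005909654221
line r 17.253657837566855 collar 6.076654325670592
```

Emit:
arm_command --targets '[{"hand":0.2,"x":0,"y":0,"z":0,"yaw":0.05},{"hand":0.2,"x":0,"y":0,"z":0,"yaw":0.05},{"hand":0.2,"x":0,"y":0,"z":0,"yaw":0.05},{"hand":0.2,"x":0,"y":0,"z":0,"yaw":0},{"hand":0.2,"x":0,"y":0,"z":0,"yaw":0}]'

```text
clock: 8.6
eef_pos: [498.7, -28.4, 145.2]
eef_rot: [3.139, 0.0, 2.162]
wrist_force: [4.7, 4.7, 5.8]
finger_gap: 62.5
finger_force: 35.0
```

```bash
python3 - <<'E'
from h import *
np.set_printoptions(precision=3,suppress=True)
s=manip.read_state();c=get_calibration("wrist")
im=camera("wrist")[:,:,::-1]
np.savez("w5.npz",K=c["K"],dist_coeffs=c["dist_coeffs"],cam_to_world=c["cam_to_world"])
cv2.imwrite("pics/w5.png",im)
cr=im[158:303,160:350]
cv2.imwrite("pics/w5c.png",cv2.resize(cr,None,fx=4,fy=4,interpolation=cv2.INTER_CUBIC))
for k in('clock','eef_pos','eef_rot','wrist_force','moment','finger_gap'):print(k,s[k])
E
```

```text
clock 8.6
eef_pos [498.68  -28.366 145.185]
eef_rot [3.139 0.    2.162]
wrist_force [4.72  4.68  5.763]
moment [ 0.591 -0.883 -0.243]
finger_gap 62.50283088652109
```

View pics/w5c.png

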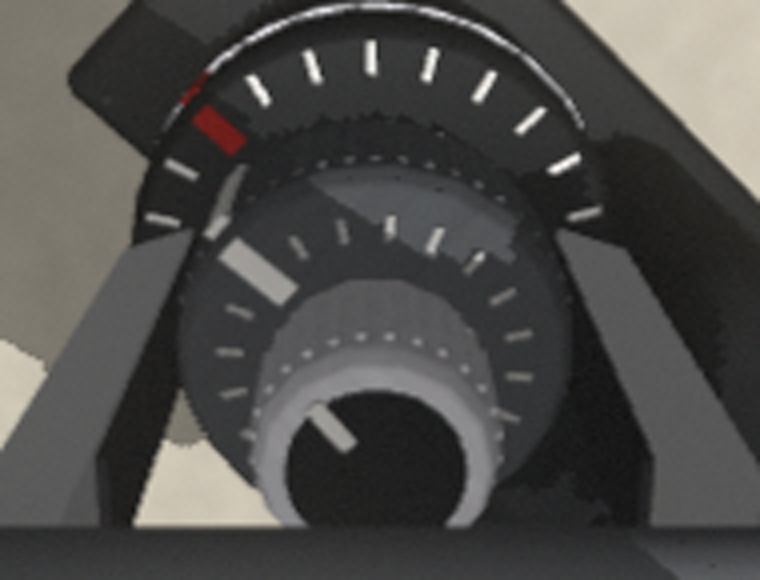

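The view is unchanged in the camera frame except that the red mark has moved to (219,129). I'll fit the model jointly to the ticks, red mark and line.

```bash
cat > fit.py <<'E'
from h import *
from scipy.optimize import least_squares
def fit(c,x0,y0,heads,colls,line,side,s=4,bias=None):
    pts=lambda P:np.array([((u+.5)/s-.5+x0,(v+.5)/s-.5+y0) for u,v in P])
    kh=np.array(list(heads));ph=pts(heads.values());kc=np.array(list(colls));pc=pts(colls.values())
    pl=pts(line);ps=pts(side)
    def res(q):
        cx,cy,ar,a,dh,dc,rh,rc,r1,r2=q
        P=lambda r,t,z:proj(c,(cx+r*np.cos(t),cy+r*np.sin(t),z))
        o=[P(rh,ar-k*dh,138)-p for k,p in zip(kh,ph)]
        o+=[P(rc,a-k*dc,175)-p for k,p in zip(kc,pc)]
        o+=[P(r,a,175)-p for r,p in zip((r1,r2),pl)]
        o+=[P(31.5,a,z)-p for z,p in zip((175,145),ps)]
        return np.ravel(o)
    q=least_squares(res,[499.5,-29.2,2.967,2.967,.26,.3,40,22,29,17],x_scale=[1,1,.1,.1,.1,.1,1,1,1,1],loss="soft_l1")
    e=np.sqrt(np.diag(np.linalg.inv(q.jac.T@q.jac))*2*q.cost/max(1,q.fun.size-10))
    print(q.x,"rms px",np.sqrt((q.fun**2).mean()));print("collar",q.x[2]-q.x[3],"+-",np.hypot(e[2],e[3]))
E
python3 - <<'E'
from fit import *
np.set_printoptions(precision=3,suppress=True)
c=dict(np.load("w5.npz"))
# clockwise from above = decreasing angle; image (camera from front, looking back): right side of picture
H={0:(219,129),1:(259,89),2:(313,67),3:(371,58),4:(430,64),5:(485,87),6:(530,121),7:(565,162),8:(585,215),-1:(181,168),-2:(164,218)}
C={1:(300,247),2:(342,232),3:(390,228),4:(436,240),5:(474,263),6:(503,297),7:(518,335),8:(519,377),-1:(240,311),-2:(230,352),-3:(233,393)}
for sg in(1,-1):
    fit(c,160,158,{sg*k:v for k,v in H.items()},{sg*k:v for k,v in C.items()},[(232,247),(284,297)],[(213,235),(241,166)])
E
```

```text
[499.372 -29.08    2.962   3.006   0.262   0.315  40.132  22.371  28.713
  17.795] rms px 0.43980096043397543
collar -0.04436172264882021 +- 0.007353728602404215
[496.231 -21.845   3.137   3.274  -0.308   1.553  34.649  -6.383  25.462
  16.463] rms px 14.925299988036228
collar -0.1374861960500997 +- 0.47292592715116205
```

The fit is good: 0.44 px rms, tick spacings of exactly 1/24 and 1/20 turn, and collar at -0.044. I'll turn the rest and check.

Emit:
arm_command --targets '[{"hand":0.2,"x":0,"y":0,"z":0,"yaw":0.025},{"hand":0.2,"x":0,"y":0,"z":0,"yaw":0.02},{"hand":0.2,"x":0,"y":0,"z":0,"yaw":0},{"hand":0.2,"x":0,"y":0,"z":0,"yaw":0}]'

```text
clock: 9.05
eef_pos: [498.7, -28.3, 145.2]
eef_rot: [3.139, 0.0, 2.117]
wrist_force: [5.0, 4.6, 4.3]
finger_gap: 62.7
finger_force: 35.0
```

Emit:
arm_command --targets '[{"hand":0.62,"x":0,"y":0,"z":0,"yaw":0},{"hand":0.62,"x":0,"y":0,"z":0,"yaw":0},{"hand":0.62,"x":0,"y":0,"z":0,"yaw":0},{"hand":0.62,"x":0,"y":0,"z":0,"yaw":0}]'

```text
clock: 9.45
eef_pos: [497.6, -29.1, 144.3]
eef_rot: [-3.141, -0.0, 2.117]
wrist_force: [0.6, 0.8, 0.1]
finger_gap: 76.6
finger_force: 0.0
```

```bash
python3 - <<'E'
from h import *
np.set_printoptions(precision=3,suppress=True)
s=manip.read_state();c=get_calibration("wrist")
im=camera("wrist")[:,:,::-1]
np.savez("w6.npz",K=c["K"],dist_coeffs=c["dist_coeffs"],cam_to_world=c["cam_to_world"])
cv2.imwrite("pics/w6.png",im)
cr=im[158:303,160:350]
cv2.imwrite("pics/w6c.png",cv2.resize(cr,None,fx=4,fy=4,interpolation=cv2.INTER_CUBIC))
for k in('clock','eef_pos','eef_rot','wrist_force','moment','finger_gap','joints'):print(k,s[k])
E
```

```text
clock 9.45
eef_pos [497.647 -29.102 144.271]
eef_rot [-3.141 -0.     2.117]
wrist_force [0.624 0.794 0.105]
moment [-0.046 -0.173 -0.017]
finger_gap 76.59646733853532
joints [-0.132  0.248  1.737  0.     1.157 -0.678]
```

View pics/w6c.png

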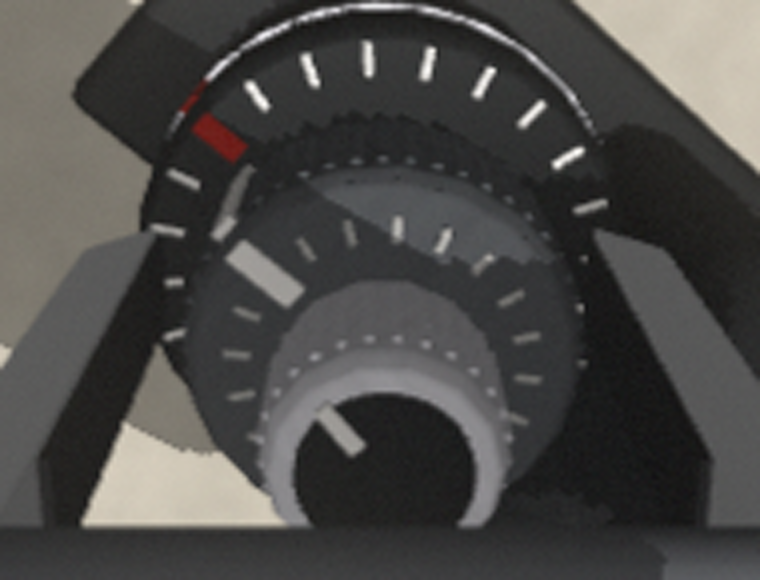

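The released view shows the red mark centred at (219,138) and the white line from (240,249) to (292,299).

```bash
python3 - <<'E'
from fit import *
np.set_printoptions(precision=3,suppress=True)
c=dict(np.load("w6.npz"))
H={0:(219,138),1:(258,96),2:(311,71),3:(368,58),4:(427,64),5:(485,83),6:(533,115),7:(569,157),8:(591,208),-1:(184,180),-2:(167,230)}
C={1:(306,249),2:(350,234),3:(397,230),4:(443,240),5:(483,264),6:(511,298),7:(526,338),8:(527,379),-1:(247,313),-2:(237,354),-3:(241,396)}
fit(c,160,158,H,C,[(240,249),(292,299)],[(221,237),(248,167)])
E
```

```text
[499.385 -29.026   2.968   2.966   0.264   0.315  40.078  22.338  28.565
  17.694] rms px 0.44651632734129876
collar 0.0024312979449976346 +- 0.007334210351827009
```

The collar reads 0.002 ± 0.007, so it is on its mark, with the axis at (499.4,-29). Next I'll rise to the dial and wind the wrist back so one grasp covers the whole range.

Emit:
arm_command --targets '[{"hand":0.62,"x":0,"y":0,"z":-0.012,"yaw":0},{"hand":0.62,"x":0,"y":0,"z":-0.012,"yaw":0},{"hand":0.62,"x":-0.0005,"y":0.0013,"z":-0.012,"yaw":0},{"hand":0.62,"x":0,"y":0,"z":0,"yaw":-0.1},{"hand":0.62,"x":0,"y":0,"z":0,"yaw":-0.14},{"hand":0.62,"x":0,"y":0,"z":0,"yaw":-0.14},{"hand":0.62,"x":0,"y":0,"z":0,"yaw":-0.14},{"hand":0.62,"x":0,"y":0,"z":0,"yaw":-0.14},{"hand":0.62,"x":0,"y":0,"z":0,"yaw":-0.14},{"hand":0.62,"x":0,"y":0,"z":0,"yaw":-0.14}]'

```text
clock: 10.5
eef_pos: [499.5, -28.9, 181.6]
eef_rot: [-3.142, 0.001, 3.063]
wrist_force: [0.1, 0.2, 0.8]
finger_gap: 75.8
finger_force: 0.0
```

Emit:
arm_command --targets '[{"hand":0.62,"x":0,"y":0,"z":0,"yaw":-0.14},{"hand":0.62,"x":0,"y":0,"z":0,"yaw":-0.14},{"hand":0.62,"x":0,"y":0,"z":0,"yaw":-0.14},{"hand":0.62,"x":0,"y":0,"z":0,"yaw":-0.14},{"hand":0.62,"x":0,"y":0,"z":0,"yaw":-0.14},{"hand":0.62,"x":0,"y":0,"z":0,"yaw":0},{"hand":0.62,"x":0,"y":0,"z":0,"yaw":0}]'

```text
clock: 11.2
eef_pos: [499.4, -28.9, 181.1]
eef_rot: [-3.141, 0.001, -2.531]
wrist_force: [0.4, -0.2, 0.1]
finger_gap: 76.1
finger_force: 0.0
```

```bash
cat > rd.py <<'E'
from h import *
np.set_printoptions(precision=3,suppress=True)
L=[manip.read_state()]
for _ in range(4): camera("top");L.append(manip.read_state())
s=L[-1];m=lambda k:np.mean([x[k] for x in L],0)
print("t",s["clock"],"F",m("wrist_force"),"M",m("moment"),"Mz",[round(float(x["moment"][2]),3) for x in L],"j6",s["joints"][5],"eff6",m("effort")[5],"yaw",s["eef_rot"][2],"pos",m("eef_pos"),"gap",s["finger_gap"])
E
python3 rd.py
```

```text
t 11.4 F [ 0.091 -0.304 -0.05 ] M [ 0.102 -0.11  -0.012] Mz [0.053, -0.022, -0.058, -0.01, -0.023] j6 -2.314964342763806 eff6 -0.08100566791836172 yaw -2.528424870347864 pos [499.308 -28.86  180.83 ] gap 76.27290237932726
```

Emit:
arm_command --targets '[{"hand":0,"x":0,"y":0,"z":0,"yaw":0},{"hand":-0.4,"x":0,"y":0,"z":0,"yaw":0},{"hand":-0.4,"x":0,"y":0,"z":0,"yaw":0},{"hand":-0.4,"x":0,"y":0,"z":0,"yaw":0},{"hand":-0.4,"x":0,"y":0,"z":0,"yaw":0},{"hand":-0.4,"x":0,"y":0,"z":0,"yaw":0},{"hand":-0.4,"x":0,"y":0,"z":0,"yaw":0}]' --newtons 12

```text
clock: 12.1
eef_pos: [499.3, -29.0, 180.5]
eef_rot: [-3.141, 0.0, -2.526]
wrist_force: [0.9, -1.4, -0.1]
finger_gap: 32.7
finger_force: 12.0
```

```bash
python3 rd.py
```

```text
t 12.3 F [ 1.187 -1.756 -0.13 ] M [-0.187 -0.326  0.019] Mz [0.026, 0.048, 0.023, -0.038, 0.033] j6 -2.317057404434849 eff6 0.025401449762284756 yaw -2.5263364518051126 pos [499.275 -28.969 180.461] gap 32.862605477934935
```

The dial is gripped (32.8 mm against 33 given) with no vertical load. I'll turn 0.2 rad for a friction baseline; contact can't come before that.

Emit:
arm_command --targets '[{"hand":-0.4,"x":0,"y":0,"z":0,"yaw":0.05},{"hand":-0.4,"x":0,"y":0,"z":0,"yaw":0.05},{"hand":-0.4,"x":0,"y":0,"z":0,"yaw":0.05},{"hand":-0.4,"x":0,"y":0,"z":0,"yaw":0.05},{"hand":-0.4,"x":0,"y":0,"z":0,"yaw":0}]'

```text
clock: 12.8
eef_pos: [499.3, -29.0, 180.5]
eef_rot: [-3.141, 0.0, -2.727]
wrist_force: [1.5, -2.6, -0.1]
finger_gap: 32.5
finger_force: 12.0
```

```bash
python3 rd.py
```

```text
t 13.0 F [ 1.815 -2.801 -0.961] M [-0.411 -0.465 -0.07 ] Mz [-0.021, -0.087, -0.071, -0.102, -0.07] j6 -2.1181051122670023 eff6 0.259483082103543 yaw -2.725332077491547 pos [499.284 -28.973 180.468] gap 32.56946081649503
```

Emit:
arm_command --targets '[{"hand":-0.4,"x":0,"y":0,"z":0,"yaw":0.04},{"hand":-0.4,"x":0,"y":0,"z":0,"yaw":0.04},{"hand":-0.4,"x":0,"y":0,"z":0,"yaw":0}]'

```text
clock: 13.3
eef_pos: [499.3, -29.0, 180.5]
eef_rot: [-3.141, 0.0, -2.806]
wrist_force: [1.8, -3.2, -0.7]
finger_gap: 32.4
finger_force: 12.0
```

```bash
python3 rd.py
```

```text
t 13.5 F [ 2.24  -3.291 -1.046] M [-0.625 -0.57  -0.059] Mz [-0.018, -0.064, -0.093, -0.052, -0.066] j6 -2.038143113879108 eff6 0.18740576575510204 yaw -2.805296660068619 pos [499.271 -28.955 180.477] gap 32.717791160272654
```

Emit:
arm_command --targets '[{"hand":-0.4,"x":0,"y":0,"z":0,"yaw":0.05},{"hand":-0.4,"x":0,"y":0,"z":0,"yaw":0.05},{"hand":-0.4,"x":0,"y":0,"z":0,"yaw":0}]'

```text
clock: 13.8
eef_pos: [499.3, -29.0, 180.5]
eef_rot: [-3.141, 0.0, -2.907]
wrist_force: [2.9, -3.3, -1.0]
finger_gap: 33.0
finger_force: 12.0
```

```bash
python3 rd.py
```

```text
t 14.0 F [ 2.957 -4.117 -1.188] M [-0.786 -0.667 -0.059] Mz [-0.098, -0.058, -0.012, -0.066, -0.061] j6 -1.9389604493141583 eff6 0.23785384779330343 yaw -2.904473215456003 pos [499.265 -28.954 180.477] gap 32.25770965042086
```

Emit:
arm_command --targets '[{"hand":-0.4,"x":0,"y":0,"z":0,"yaw":0.05},{"hand":-0.4,"x":0,"y":0,"z":0,"yaw":0.05},{"hand":-0.4,"x":0,"y":0,"z":0,"yaw":0}]'

```text
clock: 14.3
eef_pos: [499.3, -29.0, 180.5]
eef_rot: [-3.141, 0.0, -3.006]
wrist_force: [2.8, -4.0, -0.9]
finger_gap: 32.4
finger_force: 12.0
```

```bash
python3 rd.py
```

```text
t 14.5 F [ 2.953 -4.176 -1.132] M [-0.823 -0.651 -0.046] Mz [-0.046, -0.015, -0.06, -0.067, -0.041] j6 -1.8390091634066783 eff6 0.19110459939111024 yaw -3.004393330945053 pos [499.263 -28.967 180.481] gap 32.59889467118443
```

Emit:
arm_command --targets '[{"hand":-0.4,"x":0,"y":0,"z":0,"yaw":0.05},{"hand":-0.4,"x":0,"y":0,"z":0,"yaw":0.05},{"hand":-0.4,"x":0,"y":0,"z":0,"yaw":0}]'

```text
clock: 14.8
eef_pos: [499.3, -29.0, 180.5]
eef_rot: [-3.141, 0.0, -3.106]
wrist_force: [2.0, -4.5, -0.1]
finger_gap: 32.7
finger_force: 12.0
```

```bash
python3 rd.py
```

```text
t 15.0 F [ 2.274 -4.349 -0.841] M [-0.83  -0.671 -0.063] Mz [-0.115, -0.065, -0.081, -0.036, -0.017] j6 -1.7389815735206493 eff6 0.19104798696935177 yaw -3.1044398491101446 pos [499.262 -28.978 180.473] gap 32.86798856297278
```

Emit:
arm_command --targets '[{"hand":-0.4,"x":0,"y":0,"z":0,"yaw":0.05},{"hand":-0.4,"x":0,"y":0,"z":0,"yaw":0.05},{"hand":-0.4,"x":0,"y":0,"z":0,"yaw":0}]'

```text
clock: 15.3
eef_pos: [499.3, -29.0, 180.5]
eef_rot: [-3.141, 0.0, 3.077]
wrist_force: [2.2, -4.7, -0.7]
finger_gap: 32.7
finger_force: 12.0
```

```bash
python3 rd.py
```

```text
t 15.5 F [ 2.447 -4.907 -0.829] M [-0.845 -0.649 -0.06 ] Mz [-0.067, -0.054, -0.043, -0.083, -0.055] j6 -1.6389763560703163 eff6 0.1910284064942971 yaw 3.078723078497815 pos [499.255 -28.988 180.478] gap 32.70885015310896
```

Joint 6's effort is nearly noise-free at 0.191, so it makes a good detector. I'll continue.

Emit:
arm_command --targets '[{"hand":-0.4,"x":0,"y":0,"z":0,"yaw":0.05},{"hand":-0.4,"x":0,"y":0,"z":0,"yaw":0.05},{"hand":-0.4,"x":0,"y":0,"z":0,"yaw":0}]'

```text
clock: 15.8
eef_pos: [499.3, -29.0, 180.5]
eef_rot: [-3.141, 0.0, 2.977]
wrist_force: [3.1, -4.4, -1.8]
finger_gap: 32.9
finger_force: 12.0
```

```bash
python3 rd.py
```

```text
t 16.0 F [ 2.554 -4.879 -1.228] M [-0.864 -0.653 -0.074] Mz [-0.042, -0.105, -0.045, -0.066, -0.111] j6 -1.5389933264483247 eff6 0.19097741483710706 yaw 2.9786795640935493 pos [499.254 -29.002 180.476] gap 32.22293152759362
```

Emit:
arm_command --targets '[{"hand":-0.4,"x":0,"y":0,"z":0,"yaw":0.05},{"hand":-0.4,"x":0,"y":0,"z":0,"yaw":0.05},{"hand":-0.4,"x":0,"y":0,"z":0,"yaw":0}]'

```text
clock: 16.3
eef_pos: [499.3, -29.0, 180.5]
eef_rot: [-3.141, 0.0, 2.877]
wrist_force: [2.2, -4.7, -1.0]
finger_gap: 32.6
finger_force: 12.0
```

```bash
python3 rd.py
```

```text
t 16.5 F [ 2.427 -4.701 -0.703] M [-0.898 -0.662 -0.049] Mz [-0.006, 0.007, -0.08, -0.041, -0.125] j6 -1.4390149246497257 eff6 0.1909594520693645 yaw 2.878746833686007 pos [499.254 -28.991 180.472] gap 32.512555864211706
```

Emit:
arm_command --targets '[{"hand":-0.4,"x":0,"y":0,"z":0,"yaw":0.05},{"hand":-0.4,"x":0,"y":0,"z":0,"yaw":0.05},{"hand":-0.4,"x":0,"y":0,"z":0,"yaw":0}]'

```text
clock: 16.8
eef_pos: [499.3, -29.0, 180.5]
eef_rot: [-3.141, 0.0, 2.777]
wrist_force: [1.7, -4.6, -1.0]
finger_gap: 32.2
finger_force: 12.0
```

```bash
python3 rd.py
```

```text
t 17.0 F [ 2.385 -4.785 -0.99 ] M [-0.894 -0.638 -0.047] Mz [-0.081, 0.014, -0.04, -0.052, -0.076] j6 -1.3389779907787287 eff6 0.19090424955356866 yaw 2.778745044778998 pos [499.251 -29.002 180.476] gap 32.90753801978882
```

Emit:
arm_command --targets '[{"hand":-0.4,"x":0,"y":0,"z":0,"yaw":0.05},{"hand":-0.4,"x":0,"y":0,"z":0,"yaw":0.05},{"hand":-0.4,"x":0,"y":0,"z":0,"yaw":0}]'

```text
clock: 17.3
eef_pos: [499.2, -29.0, 180.5]
eef_rot: [-3.141, 0.0, 2.677]
wrist_force: [2.8, -4.8, -1.6]
finger_gap: 32.6
finger_force: 12.0
```

```bash
python3 rd.py
```

```text
t 17.5 F [ 2.713 -4.497 -0.953] M [-0.91  -0.626 -0.066] Mz [-0.03, -0.005, -0.121, -0.09, -0.084] j6 -1.2389977992207155 eff6 0.1908596089342609 yaw 2.678706257669314 pos [499.235 -29.026 180.462] gap 32.33832345053122
```

Emit:
arm_command --targets '[{"hand":-0.4,"x":0,"y":0,"z":0,"yaw":0.05},{"hand":-0.4,"x":0,"y":0,"z":0,"yaw":0.05},{"hand":-0.4,"x":0,"y":0,"z":0,"yaw":0}]'

```text
clock: 17.8
eef_pos: [499.3, -29.0, 180.5]
eef_rot: [-3.141, 0.0, 2.577]
wrist_force: [2.6, -4.9, -0.1]
finger_gap: 32.3
finger_force: 12.0
```

```bash
python3 rd.py
```

```text
t 18.0 F [ 2.225 -4.879 -0.788] M [-0.939 -0.62  -0.053] Mz [-0.027, -0.052, -0.058, -0.072, -0.054] j6 -1.1389783322974196 eff6 0.19079860509373248 yaw 2.5786818041896145 pos [499.243 -29.025 180.473] gap 32.93030878407894
```

Emit:
arm_command --targets '[{"hand":-0.4,"x":0,"y":0,"z":0,"yaw":0.05},{"hand":-0.4,"x":0,"y":0,"z":0,"yaw":0.05},{"hand":-0.4,"x":0,"y":0,"z":0,"yaw":0}]'

```text
clock: 18.3
eef_pos: [499.2, -29.0, 180.5]
eef_rot: [-3.141, 0.0, 2.477]
wrist_force: [3.0, -4.7, -0.9]
finger_gap: 32.7
finger_force: 12.0
```

```bash
python3 rd.py
```

```text
t 18.5 F [ 2.516 -5.279 -0.632] M [-0.91  -0.621 -0.047] Mz [-0.037, -0.061, -0.02, -0.088, -0.03] j6 -1.0390161021565087 eff6 0.19080603774636984 yaw 2.478730018081599 pos [499.236 -29.037 180.477] gap 32.59689188057179
```

Emit:
arm_command --targets '[{"hand":-0.4,"x":0,"y":0,"z":0,"yaw":0.05},{"hand":-0.4,"x":0,"y":0,"z":0,"yaw":0.05},{"hand":-0.4,"x":0,"y":0,"z":0,"yaw":0}]'

```text
clock: 18.8
eef_pos: [499.3, -29.1, 180.5]
eef_rot: [-3.141, 0.0, 2.377]
wrist_force: [2.2, -4.9, -0.5]
finger_gap: 32.4
finger_force: 12.0
```

```bash
python3 rd.py
```

```text
t 19.0 F [ 2.099 -4.836 -0.993] M [-0.96  -0.623 -0.038] Mz [0.005, -0.073, -0.037, -0.033, -0.05] j6 -0.9390089885654401 eff6 0.1907103433040902 yaw 2.378735915632594 pos [499.237 -29.045 180.477] gap 32.56608000701044
```

I'll check that the dial really turns with the fingers: its top patch should stay fixed in the wrist image across a step.

```bash
python3 -c "
from h import *
cv2.imwrite('pics/d1.png',camera('wrist')[:,:,::-1])"
```

Emit:
arm_command --targets '[{"hand":-0.4,"x":0,"y":0,"z":0,"yaw":0.05},{"hand":-0.4,"x":0,"y":0,"z":0,"yaw":0.05},{"hand":-0.4,"x":0,"y":0,"z":0,"yaw":0}]'

```text
clock: 19.35
eef_pos: [499.2, -29.1, 180.5]
eef_rot: [-3.141, 0.0, 2.277]
wrist_force: [1.9, -5.4, -2.0]
finger_gap: 32.4
finger_force: 12.0
```

```bash
python3 rd.py; python3 - <<'E'
from h import *
np.set_printoptions(precision=3,suppress=True)
im=camera('wrist')[:,:,::-1];cv2.imwrite('pics/d2.png',im)
c=get_calibration("wrist");u,v=proj(c,(499.4,-29,204));print(u,v)
a=cv2.imread('pics/d1.png',0).astype(float);b=cv2.cvtColor(np.ascontiguousarray(im),cv2.COLOR_BGR2GRAY).astype(float)
P=lambda g:cv2.warpPolar(g.astype(np.float32),(18,720),(u,v),18,cv2.INTER_LINEAR)[:,6:15]
A,B=P(a),P(b)
e=[(np.abs(np.roll(B,k,0)-A).mean(),k/2) for k in range(-40,41)]
print("best rot deg",min(e),"at 0",np.abs(A-B).mean(),"at 6deg",e[52],e[28]); print("fraction std",A.std())
E
```

```text
t 19.55 F [ 2.279 -5.039 -1.08 ] M [-0.971 -0.611 -0.062] Mz [-0.027, -0.046, -0.05, -0.111, -0.077] j6 -0.8390081182327045 eff6 0.19066094316076487 yaw 2.278695830836633 pos [499.223 -29.042 180.469] gap 32.48926218024742
253.24410103650763 242.4837062646371
best rot deg (np.float32(2.4638815), 0.0) at 0 2.4638815 at 6deg (np.float32(5.2581315), 6.0) (np.float32(5.175386), -6.0)
fraction std 20.683876
```

The dial follows the fingers: the best rotation is 0° with a clear minimum. I'll continue.

Emit:
arm_command --targets '[{"hand":-0.4,"x":0,"y":0,"z":0,"yaw":0.05},{"hand":-0.4,"x":0,"y":0,"z":0,"yaw":0.05},{"hand":-0.4,"x":0,"y":0,"z":0,"yaw":0}]'

```text
clock: 19.9
eef_pos: [499.2, -29.0, 180.5]
eef_rot: [-3.141, 0.0, 2.177]
wrist_force: [1.3, -5.3, -0.7]
finger_gap: 32.7
finger_force: 12.0
```

```bash
python3 rd.py
```

```text
t 20.1 F [ 2.297 -5.224 -0.907] M [-0.994 -0.565 -0.057] Mz [-0.043, -0.053, -0.025, -0.072, -0.093] j6 -0.7389635153852159 eff6 0.19066610257141292 yaw 2.178696814449381 pos [499.22  -29.049 180.47 ] gap 32.78009569599411
```

Emit:
arm_command --targets '[{"hand":-0.4,"x":0,"y":0,"z":0,"yaw":0.05},{"hand":-0.4,"x":0,"y":0,"z":0,"yaw":0.05},{"hand":-0.4,"x":0,"y":0,"z":0,"yaw":0}]'

```text
clock: 20.4
eef_pos: [499.2, -29.0, 180.5]
eef_rot: [-3.141, 0.0, 2.077]
wrist_force: [2.4, -4.5, 0.2]
finger_gap: 32.6
finger_force: 12.0
```

```bash
python3 rd.py
```

```text
t 20.6 F [ 2.111 -4.736 -0.665] M [-0.983 -0.579 -0.012] Mz [0.0, 0.008, -0.031, 0.02, -0.058] j6 -0.6389935715955579 eff6 0.1906033898703754 yaw 2.0786904897363776 pos [499.206 -29.05  180.463] gap 32.48900800724354
```

Emit:
arm_command --targets '[{"hand":-0.4,"x":0,"y":0,"z":0,"yaw":0.05},{"hand":-0.4,"x":0,"y":0,"z":0,"yaw":0.05},{"hand":-0.4,"x":0,"y":0,"z":0,"yaw":0}]'

```text
clock: 20.9
eef_pos: [499.2, -29.1, 180.5]
eef_rot: [-3.142, 0.0, 1.977]
wrist_force: [2.3, -5.7, -1.3]
finger_gap: 32.6
finger_force: 12.0
```

```bash
python3 rd.py
```

```text
t 21.1 F [ 2.268 -5.376 -0.818] M [-1.011 -0.568 -0.054] Mz [-0.068, -0.044, -0.085, -0.027, -0.045] j6 -0.5390000409093976 eff6 0.19058072625193745 yaw 1.9786930686541475 pos [499.209 -29.065 180.477] gap 32.257756798317196
```

Emit:
arm_command --targets '[{"hand":-0.4,"x":0,"y":0,"z":0,"yaw":0.05},{"hand":-0.4,"x":0,"y":0,"z":0,"yaw":0.05},{"hand":-0.4,"x":0,"y":0,"z":0,"yaw":0}]'

```text
clock: 21.4
eef_pos: [499.2, -29.1, 180.4]
eef_rot: [-3.141, 0.0, 1.877]
wrist_force: [2.1, -5.7, -1.1]
finger_gap: 32.5
finger_force: 12.0
```

```bash
python3 rd.py
```

```text
t 21.6 F [ 2.433 -5.137 -0.987] M [-1.029 -0.545 -0.073] Mz [-0.055, -0.108, -0.11, -0.056, -0.037] j6 -0.43898786876168033 eff6 0.19053715362679213 yaw 1.8786877948869884 pos [499.199 -29.06  180.459] gap 32.45830375019117
```

Emit:
arm_command --targets '[{"hand":-0.4,"x":0,"y":0,"z":0,"yaw":0.05},{"hand":-0.4,"x":0,"y":0,"z":0,"yaw":0.05},{"hand":-0.4,"x":0,"y":0,"z":0,"yaw":0}]'

```text
clock: 21.9
eef_pos: [499.2, -29.1, 180.5]
eef_rot: [-3.142, 0.0, 1.777]
wrist_force: [1.6, -5.2, -1.2]
finger_gap: 32.4
finger_force: 12.0
```

```bash
python3 rd.py
```

```text
t 22.1 F [ 1.964 -5.07  -0.626] M [-1.033 -0.523 -0.065] Mz [-0.052, -0.051, -0.049, -0.116, -0.056] j6 -0.33896786810385743 eff6 0.19049242429900914 yaw 1.7786552913377816 pos [499.196 -29.074 180.463] gap 32.61057911581802
```

Emit:
arm_command --targets '[{"hand":-0.4,"x":0,"y":0,"z":0,"yaw":0.05},{"hand":-0.4,"x":0,"y":0,"z":0,"yaw":0.05},{"hand":-0.4,"x":0,"y":0,"z":0,"yaw":0}]'

```text
clock: 22.4
eef_pos: [499.2, -29.1, 180.5]
eef_rot: [-3.142, 0.0, 1.677]
wrist_force: [1.8, -5.9, -0.3]
finger_gap: 32.8
finger_force: 12.0
```

```bash
python3 rd.py
```

```text
t 22.6 F [ 2.179 -5.515 -0.363] M [-1.056 -0.525 -0.066] Mz [-0.042, -0.03, -0.09, -0.101, -0.064] j6 -0.2390246591840242 eff6 0.1904342322377488 yaw 1.6786945350242046 pos [499.183 -29.079 180.464] gap 32.4078973961673
```

Emit:
arm_command --targets '[{"hand":-0.4,"x":0,"y":0,"z":0,"yaw":0.05},{"hand":-0.4,"x":0,"y":0,"z":0,"yaw":0.05},{"hand":-0.4,"x":0,"y":0,"z":0,"yaw":0}]'

```text
clock: 22.9
eef_pos: [499.2, -29.1, 180.5]
eef_rot: [-3.142, 0.0, 1.577]
wrist_force: [1.8, -6.2, -1.2]
finger_gap: 32.6
finger_force: 12.0
```

```bash
python3 rd.py
```

```text
t 23.1 F [ 1.997 -5.712 -0.625] M [-1.064 -0.48  -0.05 ] Mz [0.01, -0.042, -0.071, -0.089, -0.058] j6 -0.1390043138808241 eff6 0.20213298127055168 yaw 1.578682247860307 pos [499.176 -29.091 180.478] gap 32.527682705176105
```

Joint 6's effort rose by 0.012 for the first time, which may be first contact. I'll go on in small steps.

Emit:
arm_command --targets '[{"hand":-0.4,"x":0,"y":0,"z":0,"yaw":0.015},{"hand":-0.4,"x":0,"y":0,"z":0,"yaw":0.015},{"hand":-0.4,"x":0,"y":0,"z":0,"yaw":0},{"hand":-0.4,"x":0,"y":0,"z":0,"yaw":0}]'

```text
clock: 23.5
eef_pos: [499.2, -29.1, 180.5]
eef_rot: [-3.142, 0.0, 1.549]
wrist_force: [2.0, -5.7, -0.4]
finger_gap: 32.7
finger_force: 12.0
```

```bash
python3 rd.py
```

```text
t 23.7 F [ 1.916 -5.295 -0.669] M [-1.094 -0.451  0.047] Mz [0.077, 0.052, 0.043, -0.022, 0.087] j6 -0.10909540774535766 eff6 0.058106426149606705 yaw 1.548863372450345 pos [499.181 -29.092 180.483] gap 32.59245001243968
```

Emit:
arm_command --targets '[{"hand":-0.4,"x":0,"y":0,"z":0,"yaw":0.015},{"hand":-0.4,"x":0,"y":0,"z":0,"yaw":0.015},{"hand":-0.4,"x":0,"y":0,"z":0,"yaw":0},{"hand":-0.4,"x":0,"y":0,"z":0,"yaw":0}]'

```text
clock: 24.1
eef_pos: [499.2, -29.1, 180.5]
eef_rot: [-3.142, 0.001, 1.519]
wrist_force: [2.2, -5.8, -0.3]
finger_gap: 32.8
finger_force: 12.0
```

```bash
python3 rd.py
```

```text
t 24.3 F [ 1.454 -5.444  0.012] M [-1.088 -0.424  0.093] Mz [0.075, 0.128, 0.108, 0.088, 0.067] j6 -0.07915733752438517 eff6 0.09505092026665807 yaw 1.5189277906504757 pos [499.173 -29.101 180.491] gap 32.61415847129376
```

The small slow steps now show a rising positive resistance (Mz 0.047, then 0.093). One more identical step should confirm that it grows.

Emit:
arm_command --targets '[{"hand":-0.4,"x":0,"y":0,"z":0,"yaw":0.015},{"hand":-0.4,"x":0,"y":0,"z":0,"yaw":0.015},{"hand":-0.4,"x":0,"y":0,"z":0,"yaw":0},{"hand":-0.4,"x":0,"y":0,"z":0,"yaw":0}]'

```text
clock: 24.7
eef_pos: [499.2, -29.1, 180.5]
eef_rot: [3.142, 0.001, 1.489]
wrist_force: [1.4, -4.6, -0.5]
finger_gap: 32.7
finger_force: 12.0
```

```bash
python3 rd.py
```

```text
t 24.9 F [ 1.278 -5.487 -0.505] M [-1.088 -0.401  0.135] Mz [0.128, 0.092, 0.116, 0.178, 0.161] j6 -0.049155573545938316 eff6 0.13573165610432625 yaw 1.488934800643049 pos [499.178 -29.095 180.511] gap 32.926038068826934
```

The slope is constant at 1.4 N m/rad, or about 0.017 N m per N, so the burrs are rubbing with roughly 5–7 N between them. I'll ease back 0.02 rad for a lighter touch, then release and withdraw upward.

Emit:
arm_command --targets '[{"hand":-0.4,"x":0,"y":0,"z":0,"yaw":-0.01},{"hand":-0.4,"x":0,"y":0,"z":0,"yaw":-0.01},{"hand":-0.4,"x":0,"y":0,"z":0,"yaw":0},{"hand":-0.4,"x":0,"y":0,"z":0,"yaw":0}]'

```text
clock: 25.3
eef_pos: [499.2, -29.1, 180.5]
eef_rot: [3.142, 0.0, 1.509]
wrist_force: [2.8, -5.7, 0.1]
finger_gap: 32.4
finger_force: 12.0
```

```bash
python3 rd.py; python3 -c "
from h import *
cv2.imwrite('pics/e1.png',camera('wrist')[:,:,::-1])"
```

```text
t 25.5 F [ 1.834 -5.455 -0.328] M [-1.094 -0.448 -0.113] Mz [-0.145, -0.133, -0.067, -0.104, -0.115] j6 -0.06891937044126682 eff6 -0.12135021854192019 yaw 1.5085797412939819 pos [499.184 -29.108 180.505] gap 32.85378541281147
```

Emit:
arm_command --targets '[{"hand":0.1,"x":0,"y":0,"z":0,"yaw":0},{"hand":0.1,"x":0,"y":0,"z":0,"yaw":0},{"hand":0.1,"x":0,"y":0,"z":0,"yaw":0},{"hand":0.1,"x":0,"y":0,"z":0,"yaw":0}]'

```text
clock: 25.95
eef_pos: [499.1, -28.7, 180.4]
eef_rot: [-3.141, -0.0, 1.507]
wrist_force: [0.5, -0.1, 0.6]
finger_gap: 51.5
finger_force: 0.0
```

```bash
python3 rd.py; python3 - <<'E'
from h import *
im=camera('wrist')[:,:,::-1];cv2.imwrite('pics/e2.png',im);a=cv2.imread('pics/e1.png',0)
b=cv2.cvtColor(np.ascontiguousarray(im),cv2.COLOR_BGR2GRAY)
c=get_calibration("wrist")
def off(z,w):
    u,v=map(int,proj(c,(499.4,-29,z)));t=a[v-w:v+w,u-w:u+w].astype(np.float32);s=b[v-w:v+w,u-w:u+w].astype(np.float32)
    return cv2.phaseCorrelate(t,s,cv2.createHanningWindow((2*w,2*w),cv2.CV_32F)),u,v
print(off(204,20))
P=lambda g,u,v:cv2.warpPolar(g.astype(np.float32),(18,1440),(float(u),float(v)),18,cv2.INTER_LINEAR)[:,5:15]
u,v=proj(c,(499.4,-29,204));A=P(a,u,v)
print(min((np.abs(np.roll(P(b,u+dx,v+dy),k,0)-A).mean(),k/4,dx,dy) for k in range(-24,25) for dx in np.arange(-3,3.1,.5) for dy in np.arange(-3,3.1,.5)))
E
```

```text
t 26.15 F [0.085 0.047 0.154] M [-0.025 -0.071  0.006] Mz [0.028, -0.046, 0.007, 0.014, 0.031] j6 -0.06710671513170983 eff6 -0.008238816924858838 yaw 1.5069924552201681 pos [499.156 -28.735 180.418] gap 51.58555327594252
(((-0.04213243244260667, 0.29603600226684534), 1.0098067185282706), 252, 242)
(np.float32(1.8092772), 0.25, np.float64(0.0), np.float64(0.5))
```

The reverse torque (0.113, less 0.05 friction, over 0.017) leaves about 3.5 N of contact, and the release did not move the dial. I'll withdraw and check the collar numerically.

Emit:
arm_command --targets '[{"hand":0.1,"x":0,"y":0,"z":-0.015,"yaw":0},{"hand":0.1,"x":0,"y":0,"z":-0.03,"yaw":0},{"hand":0.1,"x":0,"y":0,"z":-0.04,"yaw":0},{"hand":0.1,"x":0,"y":0,"z":-0.04,"yaw":0},{"hand":0.1,"x":0,"y":0,"z":0,"yaw":0},{"hand":0.1,"x":0,"y":0,"z":0,"yaw":0}]'

```text
clock: 26.8
eef_pos: [499.3, -28.8, 305.7]
eef_rot: [3.141, 0.0, 1.507]
wrist_force: [0.7, -0.1, -0.3]
finger_gap: 51.5
finger_force: 0.0
```

```bash
python3 - <<'E'
from h import *
def prof(c,g,z,rs,th,ctr):
    o=[]
    for t in th:
        p=[proj(c,(ctr[0]+r*np.cos(t),ctr[1]+r*np.sin(t),z)) for r in rs]
        o.append(np.mean([cv2.getRectSubPix(g.astype(np.float32),(1,1),tuple(map(float,q)))[0,0] for q in p]))
    return np.array(o)
def cen(th,v):
    w=np.clip(v-np.median(v)-.4*(v.max()-np.median(v)),0,None);return (w*th).sum()/w.sum(),v.max(),np.median(v)
th=np.linspace(2.966-.14,2.966+.14,57)
for n,live in(("w6",0),("now",1)):
    if live: c=get_calibration("wrist");im=camera("wrist")[:,:,::-1];cv2.imwrite("pics/f.png",im);print(manip.read_state()["wrist_force"])
    else: c=dict(np.load("w6.npz"));im=cv2.imread("pics/w6.png")
    im=np.ascontiguousarray(im).astype(float);g=im.mean(2);red=im[:,:,2]-im[:,:,:2].mean(2)
    for ctr in((499.4,-29.0),):
        l=cen(th,prof(c,g,175,np.arange(19,28,1.),th,ctr));r=cen(th,prof(c,red,138,np.arange(38,42.1,1.),th,ctr))
        print(n,"line",l,"red",r,"collar",r[0]-l[0])
E
```

```text
w6 line (np.float64(2.9807351662423165), np.float32(155.26465), np.float32(142.12836)) red (np.float64(2.970450674289042), np.float32(83.29747), np.float32(9.954523)) collar -0.010284491953274522
[ 0.01748483  0.10549438 -1.0467201 ]
now line (np.float64(2.993559850544489), np.float32(247.28557), np.float32(213.2566)) red (np.float64(2.9807702881469793), np.float32(145.12564), np.float32(31.310638)) collar -0.012789562397509613
```

The collar is unchanged, the arm is clear, and the forces are nil. I'm handing the job in.

```bash
python3 -c "
from cell import manip
print(manip.sign_off())"
```

```text
the job is handed in; nothing more can be done
None
```

The job is handed in at about 27 s of the 69 s. The collar's white line is on the red mark within about 0.01 rad, the fine dial is left with the burrs touching at an estimated 3–4 N, and the arm is withdrawn without having gone near the cup, mug or jar.

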